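# Thread the guide rod through the two bushings of a guide stand

### The arm

A 7-joint arm with a two-finger parallel gripper is mounted at the origin on the work surface. World frame = base frame: x ahead of the robot, y to its left, z up, the work surface at z = 0. Lengths are in m, angles in rad, forces in N, time in s.
With the tool pointing down it reaches from about 0.4 to 0.85 m from the base axis. Payload 10.4 kg.
Tool frame: the origin (TCP) lies on the front face of the gripper's body, between the roots of the fingers; the fingertips stand 70 mm ahead of it and the grasp point (between the pads) lies 51 mm ahead of it; z points along the fingers, y is the line along which they close (so a half turn about z gives the same grasp; the last joint's range is limited). The gripper opens to 87 mm and grips with 3 to 60 N. Pads are 19 mm wide; open, the fingers measure 117 mm over their backs; the gripper's body (75 mm by 190 mm) begins 51 mm behind the grasp point.
Start: joints at [1.182, 0.332, -0.065, 1.46, 0.022, 1.35, -0.088], TCP at [0.224, -0.584, 0.292] pointing down, gripper open.
Joint ranges: [-2.6, 2.6], [-0.5, 2.12], [-1.47, 1.34], [0.16, 2.42], [-1.27, 4.41], [0.06, 2.06], [-2.6, 2.6]. Speed limits (rad/s): [2.22, 2.22, 2.79, 2.79, 3.14, 3.14, 3.14].

### API

Orientations are given as a unit quaternion [x, y, z, w].
In Python, from bench import bot gives the robot as it stands. The module is installed in compiled form; this text tells all that it offers.
- The arm moves only by the shell command python3 -m creep 'ROWS'. ROWS is JSON, a list that holds one entry, the list of rows, each a list of 7 numbers: the shift along the world's x, y, z in cm, then the turn, a rotation vector about the world's x, y, z in degrees, then the opening, from 0 (shut) to 1 (fully open). In form: [[[tx, ty, tz, wx, wy, wz, hand], ...]]. A call has 1 to 10 rows; each row is the pose to reach, as a shift and turn from the pose commanded when the call began; what a row does not reach only later rows make up. A row lasts 1/10 s, in which the tool goes at most 50 mm and 8.59 degrees, less where a joint would pass 70% of its speed; a pose out of reach is approached as far as the arm can. A call with a gripper value outside its range is refused whole. The fingers move at their own pace and stop on an object; the grip force is fixed at half the most. Time passes only in rows, so rows that repeat a pose let the fingers close. It gives the time, the measured TCP pose, the force, the opening and the grip force at its end, in the units of the state.
- bot.read_state(): the state, without advancing time (a new reading comes with each control period).
- bot.capture(name): name is "scene" or "top"; returns the picture (400x640x3 uint8, red, green, blue); there is no depth.
- bot.camera_info(name): a dict with "fx", "fy", "cx", "cy" (pixels), "origin" and "rotation" of the camera in the world. Camera axes: x right, y down, z forward; pixel columns grow to the right and rows downward; lengths in m; the calibration is good to about 2 mm. A picture is of the moment at which its call begins. camera_info takes no time and is no camera call.
- bot.close_job(): hands the job in; it is judged then, once.
The state is a dict: "t": time; "qpos": joint angles; "joint_vel": joint speeds; "joint_torque": joint torques, N m; "tcp_pos": TCP position; "orientation": TCP orientation; "ft_force": force on the tool from outside, world axes, zero at the start; "wrist_torque": the same for the moment, N m; "gripper_width": finger opening in m; "grip_force": force on a finger pad.
Only numpy, scipy, OpenCV 4.12 (cv2) and the standard library are available. Lean on these libraries where they do the work, as an engineer would, in place of code of your own. Each camera call takes 0.05 s, during which the arm holds its last target. There are 200 camera calls.

### The job

Take the red dust cover off the top plate of the blue guide stand and hang it by its eye on the post so that it lies flat on the yellow shoulder, and let go of it. Then draw the guide rod out of its grey holder block and thread it, tip down, through the upper brass bushing and on through the lower one, until its tip has come out below the lower plate. Finish still gripping the rod and holding it still there, upright, spanning both bushings with the tip clear of the bench; leave the wrench, the ferrule and the coupling where they lie.

Things in the scene. Friction and masses are not known exactly. Their poses are not given: they have to be found in the camera images.
- stand: Guide stand fixed to the bench: two blue plates, each 150 (x) by 100 (y) by 20 mm thick, on two dark runners 40 mm high and four slim steel pillars. Lower plate from 40 to 60 mm above the bench, upper plate from 105 to 125 mm. One brass bushing at the centre of each plate, both on the same vertical axis. Origin: on the bench, on that axis; z up. Under the lower plate there is an open tunnel 68 mm wide along x, so the tip can be seen coming out above the bench.
- upper_mouth (a point): Centre of the upper bushing's mouth, flush with the top of the upper plate, 125 mm above the bench. The mouth is a funnel 26 mm across narrowing in 8 mm to a straight bore of 17 mm, 12 mm long. At the start the cover lies over it.
- lower_mouth (a point): Centre of the lower bushing's mouth, flush with the top of the lower plate, 60 mm above the bench; same funnel and bore as the upper one.
- lower_exit (a point): Centre of the lower bushing's lower end, flush with the underside of the lower plate, 40 mm above the bench.
- cover: Loose red plastic dust cover, about 120 g: flat plate 90 (x) by 50 (y) by 6 mm with a 24 mm round eye through it near its +x end and an upright fin to grip near its -x end. Origin: centre of the plate's underside; z up. At the start it lies flat on the upper plate of the stand with its fin end over the bushing.
- cover_eye (a point): Centre of the eye (24 mm hole) at the plate's underside, 20 mm along +x from the cover's origin.
- cover_fin (a point): Point to grip on the cover's fin, 23 mm along -x from the cover's origin and 20 mm above the plate's top. The fin is 36 mm long (x), 12 mm thick (y) and rises 32 mm above the plate's top.
- post: Hanging post fixed to the bench: dark foot 90 mm across and 12 mm high, stem, yellow round shoulder 76 mm across whose top is 60 mm above the bench, and above it a steel peg 12 mm thick with a round tip that ends 90 mm above the bench. Origin: on the bench, on its vertical axis.
- post_seat (a point): Centre of the top of the yellow shoulder, on the peg's axis, 60 mm above the bench; a hung cover's underside rests here.
- holder: Grey holder block fixed to the bench, 80 by 80 by 50 mm, with a central vertical socket 40 mm deep, 15 mm wide, open at the top. Origin: underside centre.
- rod: Loose steel guide rod, about 240 g: round shank 14 mm thick and 150 mm long with its lowest 8 mm tapered to 8 mm, and on top of it a black square head 24 by 24 by 30 mm (180 mm in all). Origin: centre of the tip's end face; z runs from the tip to the head; the head's flat sides face the rod's x and y. At the start it stands upright in the holder, tip 10 mm above the bench.
- rod_head (a point): Centre of the rod's square head, 165 mm above the tip along the rod.
- wrench: Loose steel wrench, 160 mm long, lying on the bench: leave it alone.
- ferrule: Loose brass ferrule, 32 mm across, 45 mm high, standing on the bench: leave it alone.
- coupling: Loose aluminium coupling, 38 mm across, 40 mm high, standing on the bench: leave it alone.
There are look-alikes about, which are no part of the job. There is more than one size of the rod; the one meant has the size given above.

How it is judged:
On the way, in this order (a step that is already met when the one before it is completed fails the run):
1. the cover hangs by its eye on the post, flat on the shoulder, and has been let go (horizontal distance between cover_eye and post_seat below 0.01 m and height (world z) of cover_eye between 0.054 and 0.067 m and angle between cover's own z axis and vertical below 0.12 rad and contact force between cover and the fingers below 0.2 N), for 0.3 s.
2. the rod's tip is inside the upper bushing (horizontal distance between rod and upper_mouth below 0.006 m and height (world z) of rod between 0.06 and 0.115 m and angle between the z axis of rod and the z axis of stand, either way round below 0.07 rad), for 0.05 s.
3. the rod's tip has entered the lower bushing (horizontal distance between rod and lower_mouth below 0.006 m and height (world z) of rod below 0.052 m and angle between the z axis of rod and the z axis of stand, either way round below 0.07 rad), for 0.05 s.
At the end, for the whole second after the job is handed in: Cover untouched, flat (0.12 rad) on the post shoulder, eye within 10 mm of the peg axis, underside 54 to 67 mm high. Rod upright within 0.07 rad, tip within 6 mm of the bushing axis, 3 to 38 mm above the bench, gripped (over 1 N) and still (under 20 mm/s) (all of step 1 and horizontal distance between rod and lower_exit below 0.006 m and height (world z) of rod between 0.003 and 0.038 m and angle between the z axis of rod and the z axis of stand, either way round below 0.07 rad and contact force between rod and the fingers above 1 N and linear speed of rod below 0.02 m/s); the arm keeps its last pose, push and grip.
It fails at once if the wrench is moved more than 25 mm (distance of wrench from where it was at the start of the episode above 0.025 m).
It fails at once if the ferrule is moved more than 25 mm (distance of ferrule from where it was at the start of the episode above 0.025 m).
It fails at once if the coupling is moved more than 25 mm (distance of coupling from where it was at the start of the episode above 0.025 m).
It also fails if it takes over 72 s, if anything falls off the work surface, if the arm or the gripper's body presses on something with over 40 N, if the wrist force passes 120 N, or if a joint passes its speed limit or range.

## Working session

There is one attempt and no reset: what is moved stays moved. The work goes in short steps, Python scripts to look and compute and a shell command to move; the robot and the scene stay as the last step left them, time stands still between calls to the robot, and variables do not carry over. Pictures are saved under pics/ and viewed, at most 10 in all, crops included, and the job is handed in when it is done.

```bash
mkdir -p pics; cat > h.py <<'E'
import numpy as np, cv2
from bench import bot
def cap(n,f=None):
    im=cv2.cvtColor(bot.capture(n),cv2.COLOR_RGB2BGR)
    if f: cv2.imwrite('pics/'+f,im)
    return im
def ray(n,u,v):
    c=bot.camera_info(n); d=np.array(c['rotation'])@np.array([(u-c['cx'])/c['fx'],(v-c['cy'])/c['fy'],1])
    return np.array(c['origin']),d
def onz(n,u,v,z):
    o,d=ray(n,u,v); return o+d*(z-o[2])/d[2]
def proj(n,p):
    c=bot.camera_info(n); q=np.array(c['rotation']).T@(np.array(p)-c['origin']); return np.array([c['fx']*q[0]/q[2]+c['cx'],c['fy']*q[1]/q[2]+c['cy']])
E
python3 - <<'E'
from h import *
a=cap('scene','s0.png');b=cap('top','t0.png')
for n in('scene','top'):
    c=bot.camera_info(n);print(n,c)
s=bot.read_state();print(s)
E
```

```text
scene {'fx': 472.24290594384627, 'fy': 472.24290594384627, 'cx': 314.6128956960947, 'cy': 199.88124520617143, 'origin': array([ 1.12668192, -0.46345813,  0.88995726]), 'rotation': array([ 0.87108896,  0.33831003, -0.13086618, -0.33109574])}
top {'fx': 513.3124527723622, 'fy': 513.3124527723622, 'cx': 323.4762617230974, 'cy': 202.05969674760783, 'origin': array([0.43029467, 0.04138371, 1.41689289]), 'rotation': array([ 0.713774  , -0.69462985,  0.06916449, -0.05685352])}
{'t': 0.1, 'qpos': array([ 1.18239724,  0.33281975, -0.06470022,  1.46084332,  0.02160851,
        1.34989234, -0.0884826 ]), 'joint_vel': array([ 0.00157401, -0.00216914,  0.00141308, -0.00017772, -0.00052836,
        0.00089736,  0.00069534]), 'joint_torque': array([ 2.63350514e-03, -6.24545431e+01,  2.54825363e-02, -3.90715492e+01,
       -6.13925094e-02,  3.66374175e-02,  1.34416885e-05]), 'tcp_pos': array([ 0.22346898, -0.58341548,  0.29153322]), 'orientation': array([ 9.83316764e-01,  1.81900358e-01, -1.46750403e-04, -6.16281058e-04]), 'ft_force': array([0.74473537, 0.57087747, 0.28176504]), 'wrist_torque': array([-0.03416679,  0.02277018,  0.02642841]), 'grip_force': 0.0, 'gripper_width': 0.08708782269849112}
```

Rotation is a quaternion; fix the helper.

```bash
sed -i "s/^from bench/from scipy.spatial.transform import Rotation as R\nfrom bench/; s/np.array(c\['rotation'\])/R.from_quat(c['rotation']).as_matrix()/" h.py
python3 -c "
from h import *
print(onz('top',320,200,0),onz('scene',320,200,0),R.from_quat(bot.read_state()['orientation']).as_matrix().round(3))"
```

```text
[0.6917974  0.02979489 0.        ] [ 5.98119501e-01  1.27518353e-01 -1.11022302e-16] [[ 0.934  0.358 -0.001]
 [ 0.358 -0.934  0.001]
 [-0.    -0.001 -1.   ]]
```

View pics/s0.png

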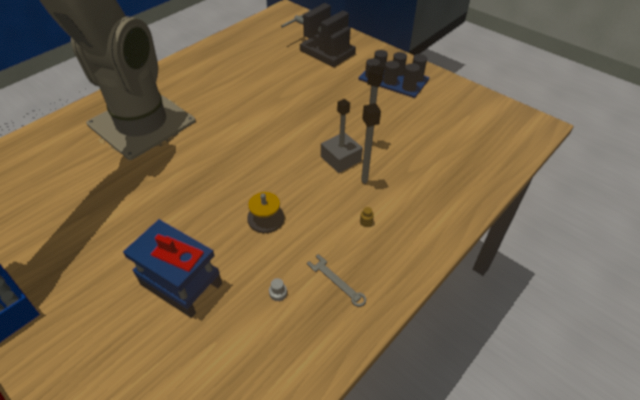

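View pics/t0.png

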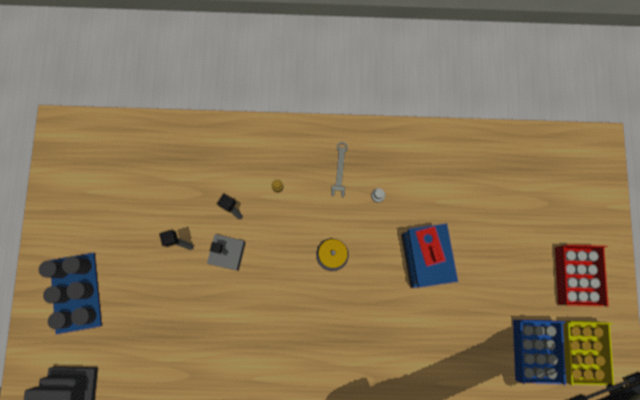

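Scene picture: stand with red cover at (170,255), post with yellow shoulder (265,208), holder block (341,152) with a short rod (head 343,106). In the top picture they are at (430,255), (333,254) and (226,251). 

Candidates for the rod: the rod in the grey block (scene 343,106), and taller free-standing rods with heads at (371,115) and (374,73). I choose the one in the grey block. The cover is the only red plate. The red tray at top (581,275) is not one, and neither is the yellow tray for the post.

```bash
python3 - <<'E'
from h import *
a=cv2.imread('pics/s0.png');b=cv2.imread('pics/t0.png')
A=cv2.resize(a[40:310,110:410],None,fx=2,fy=2,interpolation=cv2.INTER_CUBIC)
B=cv2.resize(b[180:300,150:470],None,fx=2.5,fy=2.5,interpolation=cv2.INTER_CUBIC)
cv2.imwrite('pics/s0c.png',A[:, :600]);cv2.imwrite('pics/t0c.png',B)
def blob(im,lo,hi,roi):
    h=cv2.cvtColor(im,cv2.COLOR_BGR2HSV);m=cv2.inRange(h,lo,hi);z=np.zeros_like(m);x0,y0,x1,y1=roi;z[y0:y1,x0:x1]=m[y0:y1,x0:x1]
    c=max(cv2.findContours(z,0,2)[0],key=cv2.contourArea);return c,cv2.minAreaRect(c)
for n,im,roi in(('top',b,(390,210,470,300)),('scene',a,(110,200,230,320))):
    h=cv2.cvtColor(im,cv2.COLOR_BGR2HSV)
    c,r=blob(im,(0,150,60),(9,255,255),roi)
    P=[onz(n,*p,.131)[:2].round(3).tolist() for p in cv2.boxPoints(r)];print(n,'cover',r,P,onz(n,*r[0],.131))
    c,r=blob(im,(100,90,30),(130,255,255),roi)
    print(n,'blue',r)
    if n=='top': print([onz(n,*p,.125)[:2].round(3).tolist() for p in cv2.boxPoints(r)],onz(n,*r[0],.125))
for n,im,roi in(('top',b,(300,220,370,290)),('scene',a,(235,180,300,240))):
    c,r=blob(im,(18,180,90),(30,255,255),roi);e=cv2.fitEllipse(cv2.convexHull(c));print(n,'yellow',e,onz(n,*e[0],.06))
E
```

```text
top cover ((429.9500427246094, 245.85000610351562), (33.83636474609375, 17.708751678466797), 71.56504821777344) [[0.591, -0.214], [0.606, -0.257], [0.526, -0.283], [0.511, -0.241]] [ 0.55832622 -0.24898006  0.131     ]
top blue ((429.36419677734375, 255.21926879882812), (58.89853286743164, 45.36258316040039), 80.13418579101562)
[[0.597, -0.179], [0.62, -0.294], [0.474, -0.317], [0.452, -0.204]] [ 0.5352284  -0.24858017  0.125     ]
scene cover ((175.87872314453125, 252.99111938476562), (48.23077392578125, 22.53846549987793), 22.61986541748047) [[0.524, -0.29], [0.494, -0.248], [0.597, -0.216], [0.623, -0.257]] [ 0.56040424 -0.25283455  0.131     ]
scene blue ((165.884521484375, 258.93231201171875), (79.27896881103516, 60.74583435058594), 30.379125595092773)
top yellow ((332.34906005859375, 252.84915161132812), (28.230566024780273, 28.74944496154785), 132.75186157226562) [ 0.53983423 -0.0060849   0.06      ]
scene yellow ((263.5391540527344, 203.59933471679688), (24.882770538330078, 32.150611877441406), 81.76875305175781) [ 0.54368577 -0.00963292  0.06      ]
```

View pics/s0c.png

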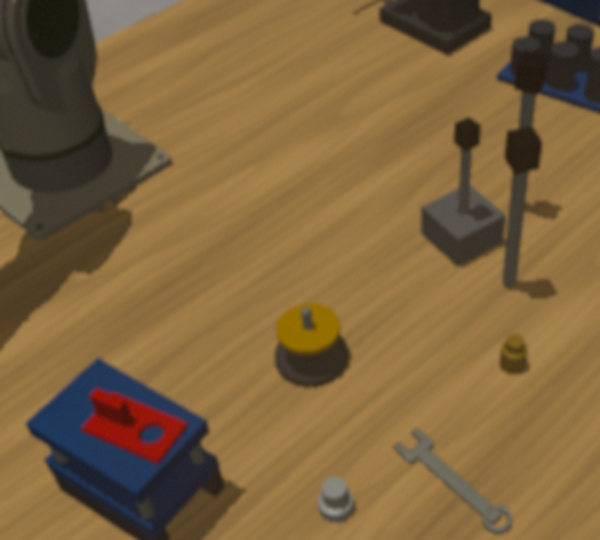

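View pics/t0c.png

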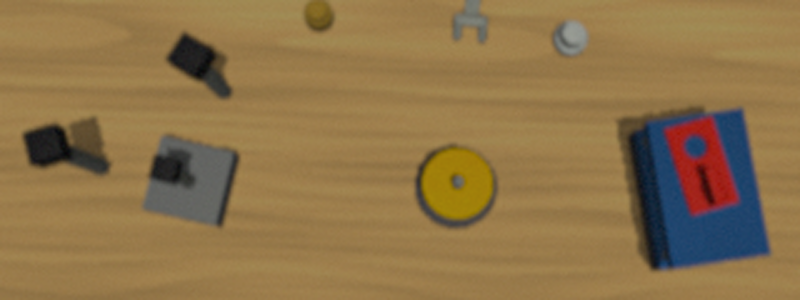

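The scene crop shows the fin at (115,405) and the eye at (152,433), so the cover's +x points towards the robot's +x. The crop also shows the rod in the block, with two taller look-alikes on the far side. Next I refine the eye, the holder, the rod and the look-alikes.

```bash
python3 - <<'E'
from h import *
a=cv2.imread('pics/s0.png');b=cv2.imread('pics/t0.png')
for n,im,(x0,y0,x1,y1) in(('top',b,(405,215,455,275)),('scene',a,(140,225,215,280))):
    f=6;c=cv2.resize(im[y0:y1,x0:x1],None,fx=f,fy=f,interpolation=cv2.INTER_CUBIC);h=cv2.cvtColor(c,cv2.COLOR_BGR2HSV)
    m=cv2.inRange(h,(0,120,100),(10,255,255))|cv2.inRange(h,(170,120,100),(180,255,255))
    cs,hi=cv2.findContours(m,cv2.RETR_CCOMP,2)
    for k,q in enumerate(cs):
        if cv2.contourArea(q)>150:
            M=cv2.moments(q);u=(M['m10']/M['m00']+.5)/f-.5+x0;v=(M['m01']/M['m00']+.5)/f-.5+y0
            r=cv2.minAreaRect(q);bp=cv2.boxPoints(r)/f+[x0,y0]
            print(n,'hole' if hi[0][k][3]>=0 else 'out',cv2.contourArea(q)/36,(round(u,1),round(v,1)),onz(n,u,v,.128).round(4),[onz(n,*p,.131)[:2].round(3).tolist() for p in bp])
# steel heads: dark blobs
for n,im,roi in(('top',b,(150,185,260,275)),('scene',a,(310,50,400,200))):
    g=cv2.cvtColor(im,cv2.COLOR_BGR2GRAY);x0,y0,x1,y1=roi;m=(g[y0:y1,x0:x1]<40).astype('uint8')*255
    for q in cv2.findContours(m,0,2)[0]:
        if cv2.contourArea(q)>20:
            r=cv2.minAreaRect(q);p=np.array(r[0])+[x0,y0];print(n,'dark',p.round(1),np.round(r[1],1),round(r[2]),onz(n,*p,.19 if n=='top' else .175).round(3))
    h=cv2.cvtColor(im,cv2.COLOR_BGR2HSV)
g=cv2.cvtColor(b,cv2.COLOR_BGR2HSV)[225:280,200:250];m=((g[...,1]<60)).astype('uint8')*255
q=max(cv2.findContours(m,0,2)[0],key=cv2.contourArea);r=cv2.minAreaRect(q);print('block',r,[onz('top',*(p+[200,225]),.05)[:2].round(3).tolist() for p in cv2.boxPoints(r)],onz('top',*(np.array(r[0])+[200,225]),.05))
print('bases',onz('scene',366,183,0),onz('scene',374,142,0),onz('top',240,216,0),onz('top',191,247,0))
E
```

```text
top out 704.0972222222222 (430.1, 245.8) [ 0.5589 -0.2501  0.128 ] [[0.593, -0.213], [0.61, -0.261], [0.522, -0.288], [0.506, -0.24]]
top hole 40.013888888888886 (431.9, 253.8) [ 0.5387 -0.2543  0.128 ] [[0.555, -0.244], [0.558, -0.252], [0.52, -0.264], [0.518, -0.256]]
top hole 68.97222222222223 (427.6, 238.2) [ 0.5779 -0.2439  0.128 ] [[0.577, -0.228], [0.593, -0.244], [0.577, -0.261], [0.56, -0.244]]
scene out 914.4027777777778 (177.1, 252.9) [ 0.5599 -0.2502  0.128 ] [[0.524, -0.292], [0.49, -0.247], [0.596, -0.213], [0.625, -0.258]]
scene hole 89.63888888888889 (185.1, 256.4) [ 0.5782 -0.2447  0.128 ] [[0.568, -0.254], [0.573, -0.231], [0.595, -0.237], [0.59, -0.26]]
top dark [216.9 247.1] [10.9  8.5] 14 [0.536 0.274 0.19 ]
top dark [169.8 237.8] [13.5 17.3] 79 [0.555 0.387 0.19 ]
top dark [227.  202.5] [15.9 12.2] 31 [0.644 0.256 0.19 ]
scene dark [371.5 114.5] [21. 15.] 90 [0.609 0.3   0.175]
scene dark [343.5 107.5] [13.  9.] 90 [0.541 0.276 0.175]
scene dark [382.5  71. ] [33. 30.] 0 [0.516 0.467 0.175]
scene dark [331.6  57.8] [14.5 43.1] 89 [0.372 0.425 0.175]
scene dark [335.   52.5] [ 5. 24.] 90 [0.361 0.451 0.175]
block ((25.80617904663086, 26.839889526367188), (31.480331420898438, 29.90631675720215), 12.994616508483887) [[0.505, 0.323], [0.583, 0.311], [0.566, 0.228], [0.489, 0.242]] [0.53568635 0.27599766 0.05      ]
bases [0.6469523  0.25226864 0.        ] [5.63675343e-01 3.93720985e-01 1.11022302e-16] [0.64007499 0.25111633 0.        ] [0.55022985 0.38062661 0.        ]
```

Eye at (0.578,-0.244), yaw 17°, so the fin is at (0.537,-0.257). Moving above it.

```bash
python3 -m creep '[[[3,3.2,0,0,0,0,1],[6,6.5,0,0,0,-1,1],[9.4,9.8,0,0,0,-2,1],[12.5,13,0,0,0,-3,1],[15.7,16.3,0,0,0,-4,1],[18.8,19.6,0,0,0,-4,1],[22,22.8,0,0,0,-4,1],[25,26,0,0,0,-4,1],[28.5,29.5,0,0,0,-4,1],[31.35,32.65,0,0,0,-4,1]]]'
python3 - <<'E'
from h import *
from scipy.optimize import least_squares
for nm,t,s in(('rod',(216.9,247.1),(343.5,107)),('tall1',(227,202.5),(371.5,114.5))):
    o1,d1=ray('top',*t);o2,d2=ray('scene',*s)
    k=np.linalg.lstsq(np.c_[d1,-d2],o2-o1,rcond=None)[0];print(nm,o1+k[0]*d1,o2+k[1]*d2)
s=bot.read_state();print(s['tcp_pos'],s['ft_force'],R.from_quat(s['orientation']).as_matrix().round(3)[0])
E
```

```text
t: 1.1
tcp_pos: [0.5384, -0.255, 0.292]
orientation: [0.989, 0.148, -0.0, -0.0]
ft_force: [0.4, 0.4, -0.1]
gripper_width: 0.0871
grip_force: 0.0
rod [0.53700248 0.27690101 0.17341988] [0.53854932 0.27855804 0.17386647]
tall1 [0.63901834 0.25107785 0.21884616] [0.64077535 0.25284593 0.21946173]
[ 0.53840707 -0.2549855   0.29197756] [ 0.36205015  0.3518926  -0.13063084] [ 0.956  0.292 -0.   ]
```

```bash
python3 -m creep '[[[0,0,-3,0,0,0,1],[-0.1,-0.2,-6,0,0,0,1],[-0.1,-0.2,-8.6,0,0,0,1],[-0.1,-0.2,-8.6,0,0,0,1],[-0.1,-0.2,-8.6,0,0,0,0],[-0.1,-0.2,-8.6,0,0,0,0],[-0.1,-0.2,-8.6,0,0,0,0],[-0.1,-0.2,-8.6,0,0,0,0],[-0.1,-0.2,-8.6,0,0,0,0],[-0.1,-0.2,-8.6,0,0,0,0]]]'
```

```text
t: 2.1
tcp_pos: [0.5361, -0.2592, 0.2066]
orientation: [0.989, 0.147, 0.0, 0.0]
ft_force: [0.3, -0.4, 0.9]
gripper_width: 0.0466
grip_force: 0.0
```

```bash
python3 -m creep '[[[0,0,0,0,0,0,0],[0,0,0,0,0,0,0],[0,0,0,0,0,0,0],[0,0,0,0,0,0,0],[0,0,0,0,0,0,0],[0,0,0,0,0,0,0],[0,0,0,0,0,0,0],[0,0,0,0,0,0,0]]]'
```

```text
t: 2.9
tcp_pos: [0.5361, -0.2591, 0.2063]
orientation: [0.989, 0.147, -0.0, -0.0]
ft_force: [0.3, 1.0, -0.4]
gripper_width: 0.0121
grip_force: 29.9
```

```bash
python3 -m creep '[[[0,0,2,0,0,0,0],[0,0,4,0,0,0,0],[-0.5,4,5,0,0,0,0],[-1,8,5,0,0,0,0],[-1.7,12,5,0,0,0,0],[-2.3,16,4,0,0,0,0],[-3,20,2,0,0,0,0],[-3.6,23.7,0,0,0,0,0],[-3.6,23.7,0,0,0,0,0],[-3.6,23.7,0,0,0,0,0]]]'
python3 - <<'E'
from h import *
a=cap('scene');b=cap('top');s=bot.read_state();t=s['tcp_pos'];print(t,s['gripper_width'])
e=t+[.042,.0145,-.075];print('pred eye',e,'scene',proj('scene',e),'top',proj('top',e))
A=cv2.resize(a[150:260,200:340],None,fx=4,fy=4,interpolation=cv2.INTER_CUBIC);B=cv2.resize(b[200:300,280:400],None,fx=4,fy=4,interpolation=cv2.INTER_CUBIC)
c=np.zeros((440,800,3),'uint8');c[:440,:400]=A[:,80:480];c[:400,400:800]=B[:,40:440];cv2.imwrite('pics/m1.png',c)
E
```

```text
t: 3.9
tcp_pos: [0.4998, -0.0216, 0.206]
orientation: [0.989, 0.148, -0.0, 0.0]
ft_force: [0.4, -1.1, -1.6]
gripper_width: 0.0116
grip_force: 29.9
[ 0.50045384 -0.02323852  0.20665483] 0.011695995407372354
pred eye [ 0.54245384 -0.00873852  0.13165483] scene [260.72735101 181.88676748] top [334.48331473 249.54402766]
```

View pics/m1.png

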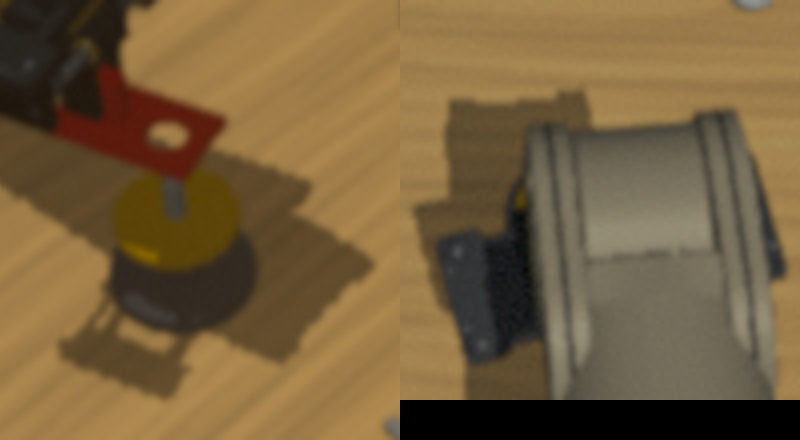

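The left half shows the eye at crop (167,136), i.e. scene (261.8,184), and the peg tip at crop (175,182), i.e. scene (263.8,195.5). The arm hides the top view.

```bash
python3 - <<'E'
from h import *
a=cap('scene')
x0,y0,f=235,165,6
c=cv2.resize(a[y0:y0+45,x0:x0+45],None,fx=f,fy=f,interpolation=cv2.INTER_CUBIC);h=cv2.cvtColor(c,cv2.COLOR_BGR2HSV)
m=cv2.inRange(h,(0,150,40),(8,255,255))|cv2.inRange(h,(172,150,40),(180,255,255))
cs,hi=cv2.findContours(m,cv2.RETR_CCOMP,2)
for k,q in enumerate(cs):
    if hi[0][k][3]>=0 and cv2.contourArea(q)>200:
        M=cv2.moments(q);u=(M['m10']/M['m00']+.5)/f-.5+x0;v=(M['m01']/M['m00']+.5)/f-.5+y0;print('hole',u,v,onz('scene',u,v,.1285))
for v in(194.5,195.5): print('peg',onz('scene',263.6,v,.09))
print(proj('scene',[.542,-.008,.06]),proj('scene',[.542,-.008,.09]),bot.read_state()['tcp_pos'])
E
```

```text
hole 261.03953962703963 183.80578865578866 [ 0.54488125 -0.01044507  0.1285    ]
peg [ 0.54461367 -0.00683095  0.09      ]
peg [ 0.54687307 -0.0089639   0.09      ]
[263.55214926 202.84762718] [262.44526323 194.21160485] [ 0.50051263 -0.0234618   0.20671646]
```

```bash
python3 -m creep '[[[-0.1,0.1,-1,0,0,0,0],[-0.1,0.1,-2,0,0,0,0],[-0.1,0.1,-3,0,0,0,0],[-0.1,0.1,-4,0,0,0,0],[-0.1,0.1,-4.8,0,0,0,0],[-0.1,0.1,-5.6,0,0,0,0],[-0.1,0.1,-6.1,0,0,0,0],[-0.1,0.1,-6.4,0,0,0,0],[-0.1,0.1,-6.4,0,0,0,0]]]'
python3 - <<'E'
from h import *
a=cap('scene')
cv2.imwrite('pics/m2.png',cv2.resize(a[160:260,200:320],None,fx=5,fy=5,interpolation=cv2.INTER_CUBIC))
E
```

```text
t: 4.95
tcp_pos: [0.499, -0.0211, 0.142]
orientation: [0.989, 0.147, -0.0, -0.0]
ft_force: [-0.3, 0.8, -1.1]
gripper_width: 0.0119
grip_force: 29.9
```

View pics/m2.png

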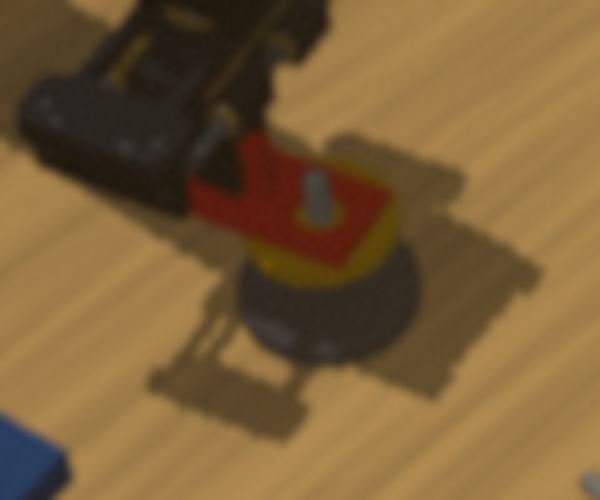

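The peg stands through the eye at (320,205) in the crop, and there is no contact force. Releasing and rising.

```bash
python3 -m creep '[[[0,0,0,0,0,0,0.6],[0,0,0,0,0,0,0.6],[0,0,0,0,0,0,0.6],[0,0,0,0,0,0,0.6],[0,0,0,0,0,0,0.6],[0,0,1,0,0,0,0.6],[0,0,4,0,0,0,0.6],[0,0,8,0,0,0,0.6],[0,0,13,0,0,0,0.6],[0,0,18,0,0,0,0.6]]]'
python3 - <<'E'
from h import *
a=cap('scene','s2.png');b=cap('top','t2.png')
x0,y0,f=235,170,6
c=cv2.resize(a[y0:y0+60,x0:x0+60],None,fx=f,fy=f,interpolation=cv2.INTER_CUBIC)
d=cv2.resize(a[195:325,110:240],None,fx=3,fy=3,interpolation=cv2.INTER_CUBIC)
o=np.zeros((400,760,3),'uint8');o[:360,:360]=c;o[:390,370:760]=d;cv2.imwrite('pics/m3.png',o)
E
```

```text
t: 6.0
tcp_pos: [0.4985, -0.0209, 0.3249]
orientation: [0.989, 0.148, 0.0, 0.0]
ft_force: [0.8, -0.3, -0.6]
gripper_width: 0.0525
grip_force: 0.0
```

View pics/m3.png

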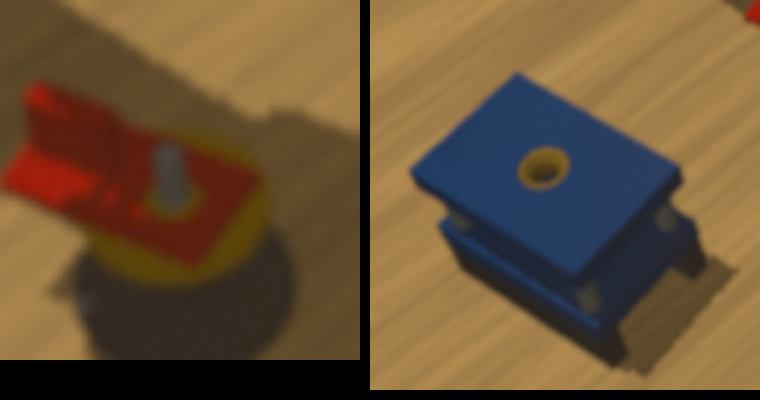

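The left half shows the cover lying flat on the shoulder with the peg through the eye. The right half shows the bushing mouth at crop (545,168), i.e. scene (168.3,251). Now I measure the mouth, the heads and the neighbours' heights.

```bash
python3 - <<'E'
from h import *
a=cv2.imread('pics/s2.png');b=cv2.imread('pics/t2.png')
for n,im,(x0,y0,x1,y1) in(('top',b,(405,225,455,285)),('scene',a,(145,230,195,275))):
    f=6;c=cv2.resize(im[y0:y1,x0:x1],None,fx=f,fy=f,interpolation=cv2.INTER_CUBIC);h=cv2.cvtColor(c,cv2.COLOR_BGR2HSV)
    m=cv2.bitwise_not(cv2.inRange(h,(95,60,0),(130,255,255)))
    for q in cv2.findContours(m,0,2)[0]:
        if 600<cv2.contourArea(q)<6000:
            e=cv2.fitEllipse(cv2.convexHull(q));p=(np.array(e[0])+.5)/f-.5+[x0,y0];print(n,'mouth',p.round(2),np.round(np.array(e[1])/f,1),onz(n,*p,.125).round(4))
x0,y0,f=155,185,8
c=cv2.resize(b[185:275,155:265],None,fx=f,fy=f,interpolation=cv2.INTER_CUBIC);g=cv2.cvtColor(c,cv2.COLOR_BGR2GRAY);
for q in cv2.findContours((g<45).astype('uint8'),0,2)[0]:
    if cv2.contourArea(q)>1500:
        r=cv2.minAreaRect(q);bp=cv2.boxPoints(r)/f+[x0,y0];z=.19 if 210<bp[:,0].mean()<222 else .24
        P=np.array([onz('top',*p,z)[:2] for p in bp]);E=P[1]-P[0];print(z,P.round(3).tolist(),P.mean(0).round(4),'ang',np.degrees(np.arctan2(E[1],E[0])).round(1),np.linalg.norm(E),np.linalg.norm(P[2]-P[1]))
# scene rows of heads
g=cv2.cvtColor(a,cv2.COLOR_BGR2GRAY)
for nm,(x,y) in dict(rod=(.538,.2765),t1=(.641,.252),t2=(.555,.383)).items():
    print(nm,[(z,proj('scene',[x,y,z]).round(1).tolist()) for z in(0,.16,.19,.22,.25,.28)])
    u=int(round(proj('scene',[x,y,.2])[0]));print(u,g[50:140:3,u])
A=cv2.resize(a[50:200,310:400],None,fx=3.3,fy=3.3,interpolation=cv2.INTER_CUBIC);B=cv2.resize(b[185:275,155:265],None,fx=4,fy=4,interpolation=cv2.INTER_CUBIC)
o=np.zeros((500,760,3),'uint8');o[:A.shape[0],:A.shape[1]]=A;o[:360,310:750]=B;cv2.imwrite('pics/m4.png',o)
E
```

```text
top mouth [449.21 283.38] [ 3.4 29.6] [ 0.4663 -0.2976  0.125 ]
top mouth [407.63 282.54] [ 6.5 67.9] [ 0.4657 -0.1934  0.125 ]
top mouth [432.8  254.71] [14.  14.5] [ 0.5367 -0.2573  0.125 ]
top mouth [455.29 273.84] [ 1.5 18.5] [ 0.4904 -0.3133  0.125 ]
top mouth [416.21 226.64] [ 9.  41.8] [ 0.6069 -0.2158  0.125 ]
scene mouth [259.33 262.02] [ 14.6 187.4] [ 0.6934 -0.1546  0.125 ]
0.19 [[0.526, 0.288], [0.548, 0.285], [0.543, 0.257], [0.521, 0.26]] [0.5348 0.2723] ang -8.6 0.022385791860102616 0.02842881206442152
0.24 [[0.559, 0.396], [0.57, 0.355], [0.538, 0.344], [0.527, 0.386]] [0.5486 0.3702] ang -74.4 0.04301077076444692 0.03386422965525036
0.24 [[0.631, 0.27], [0.657, 0.255], [0.637, 0.222], [0.611, 0.236]] [0.6341 0.2457] ang -29.1 0.02948558406574078 0.03919698220024614
rod [(0, [340.2, 158.9]), (0.16, [342.6, 111.8]), (0.19, [343.1, 101.9]), (0.22, [343.6, 91.6]), (0.25, [344.1, 80.9]), (0.28, [344.7, 69.7])]
343 [ 38  48  40  39  95 139 136 130 128 121 117 121 122 124 123 125 103  39
  40  36  36  36  63  66  65  68  67  66  66  67]
t1 [(0, [364.1, 181.9]), (0.16, [369.2, 134.9]), (0.19, [370.3, 124.9]), (0.22, [371.4, 114.5]), (0.25, [372.5, 103.7]), (0.28, [373.7, 92.4])]
371 [136 133 127  69  58  47  35  34  30  30  30  32  69  72  69  65  64  63
  45  38  38  36  35  35  35  42  65  65  64  67]
t2 [(0, [369.2, 142.5]), (0.16, [374.4, 95.5]), (0.19, [375.4, 85.7]), (0.22, [376.5, 75.5]), (0.25, [377.7, 64.8]), (0.28, [378.9, 53.8])]
376 [102  58  40  52  60  46  34  32  30  32  31  32  40  66  72  77  88  96
  73  38  36  36  36  38  35 107 133 125 127 127]
```

View pics/m4.png

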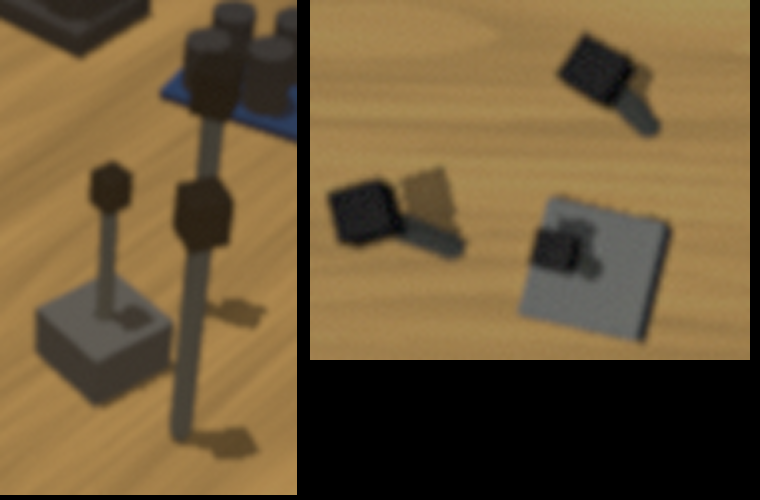

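The crop shows the short rod (head at 110,187) in the block. The free-standing look-alikes are bigger, with tops at about 0.24 m. Rod yaw is about -9°. I'll grip its head high, with TCP z ≈ 0.244, so the gripper body clears their tops.

```bash
python3 -m creep '[[[0.4,3,1,0,0,8,0.6],[0.8,6,2,0,0,16,0.6],[1.2,9.5,2,0,0,24,0.6],[1.6,13,2,0,0,32,0.6],[2,16,2,0,0,40,0.6],[2.5,19.5,2,0,0,48,0.6],[3,23,2,0,0,56,0.6],[3.4,26.5,1,0,0,64,0.6],[3.85,29.75,0,0,0,64,0.6],[3.85,29.75,0,0,0,64,0.6]]]'
python3 - <<'E'
from h import *
a=cap('scene');s=bot.read_state();t=s['tcp_pos'];M=R.from_quat(s['orientation']).as_matrix();print(t,M.round(3),s['qpos'].round(2))
x0,y0,f=145,230,6
im=cv2.imread('pics/s2.png')
c=cv2.resize(im[230:275,145:195],None,fx=f,fy=f,interpolation=cv2.INTER_CUBIC);h=cv2.cvtColor(c,cv2.COLOR_BGR2HSV)
m=cv2.inRange(h,(10,60,30),(35,255,255))
for q in cv2.findContours(m,0,2)[0]:
    if cv2.contourArea(q)>600:
        e=cv2.fitEllipse(cv2.convexHull(q));p=(np.array(e[0])+.5)/f-.5+[x0,y0];print('mouth',p.round(2),np.round(np.array(e[1])/f,1),onz('scene',*p,.125).round(4))
E
```

```text
t: 7.1
tcp_pos: [0.5358, 0.2807, 0.3209]
orientation: [0.759, 0.652, -0.001, -0.002]
ft_force: [-0.5, -0.8, -1.1]
gripper_width: 0.0521
grip_force: 0.0
[0.53651173 0.27850138 0.3216025 ] [[ 0.153  0.988 -0.002]
 [ 0.988 -0.153  0.001]
 [ 0.    -0.002 -1.   ]] [ 0.03  0.37 -0.76  1.44  0.25  1.43 -0.88]
mouth [167.44 250.52] [13.1 17.3] [ 0.5387 -0.2589  0.125 ]
mouth [192.14 233.07] [ 8.3 49.1] [ 0.5398 -0.1987  0.125 ]
```

```bash
python3 -m creep '[[[0.1,-0.1,-2.5,0,0,0,0.6],[0.1,-0.1,-5,0,0,0,0.6],[0.1,-0.1,-7,0,0,0,0.6],[0.1,-0.1,-8.1,0,0,0,0.6],[0.1,-0.1,-8.1,0,0,0,0.6],[0.1,-0.1,-8.1,0,0,0,0],[0.1,-0.1,-8.1,0,0,0,0],[0.1,-0.1,-8.1,0,0,0,0],[0.1,-0.1,-8.1,0,0,0,0],[0.1,-0.1,-8.1,0,0,0,0]]]'
python3 -m creep '[[[0,0,0,0,0,0,0],[0,0,0,0,0,0,0]]]'
```

```text
t: 8.15
tcp_pos: [0.5386, 0.2754, 0.2416]
orientation: [0.761, 0.649, 0.0, 0.0]
ft_force: [-0.9, -0.0, 1.8]
gripper_width: 0.0239
grip_force: 29.9
t: 8.35
tcp_pos: [0.5386, 0.2755, 0.2416]
orientation: [0.761, 0.649, 0.0, 0.0]
ft_force: [-1.5, -0.6, 2.4]
gripper_width: 0.0236
grip_force: 29.9
```

```bash
python3 -m creep '[[[0,0,1,0,0,0,0],[0,0,2,0,0,0,0],[0,0,4,0,0,0,0],[0,0,6,0,0,0,0],[0,0,9,0,0,0,0],[0,0,12,0,0,0,0],[0,0,15,0,0,0,0],[0,0,17,0,0,0,0],[0,-3,17,0,0,0,0],[0,-7,17,0,0,0,0]]]'
python3 -m creep '[[[0,-4,0,0,0,0,0],[0,-8,0,0,0,0,0],[0,-12,0,0,0,0,0],[0,-16,0,0,0,0,0],[0,-20,0,0,0,0,0],[0,-24,0,0,0,0,0],[0,-28,0,0,0,0,0],[0,-32,0,0,0,0,0],[0,-36,0,0,0,0,0],[0,-40,0,0,0,0,0]]]'
```

```text
t: 9.35
tcp_pos: [0.5378, 0.2068, 0.4124]
orientation: [0.759, 0.651, 0.001, -0.0]
ft_force: [0.4, -0.8, -2.5]
gripper_width: 0.0237
grip_force: 29.9
t: 10.35
tcp_pos: [0.5382, -0.1961, 0.4122]
orientation: [0.761, 0.649, 0.0, 0.0]
ft_force: [1.1, 0.0, -2.0]
gripper_width: 0.0239
grip_force: 29.9
```

```bash
python3 -m creep '[[[0,-3,0,0,0,0,0],[0,-6.1,-1,0,0,0,0],[0,-6.1,-3,0,0,0,0],[0,-6.1,-4,0,0,0,0],[0,-6.1,-4,0,0,0,0],[0,-6.1,-4,0,0,0,0]]]'
python3 - <<'E'
from h import *
a=cap('scene','s3.png');t=bot.read_state()['tcp_pos'];print(t,proj('scene',t-[0,0,.2316]),proj('scene',t-[0,0,.0816]),proj('scene',[.5377,-.258,.125]))
cv2.imwrite('pics/m5.png',cv2.resize(a[150:290,110:240],None,fx=4.2,fy=4.2,interpolation=cv2.INTER_CUBIC))
E
```

```text
t: 10.95
tcp_pos: [0.5389, -0.2546, 0.3723]
orientation: [0.76, 0.65, 0.0, 0.0]
ft_force: [-0.6, 0.0, -2.2]
gripper_width: 0.0236
grip_force: 29.9
[ 0.53903283 -0.2547591   0.37259125] [167.35906028 244.59644584] [146.77416619 192.8867849 ] [167.5137084  249.99638276]
```

View pics/m5.png

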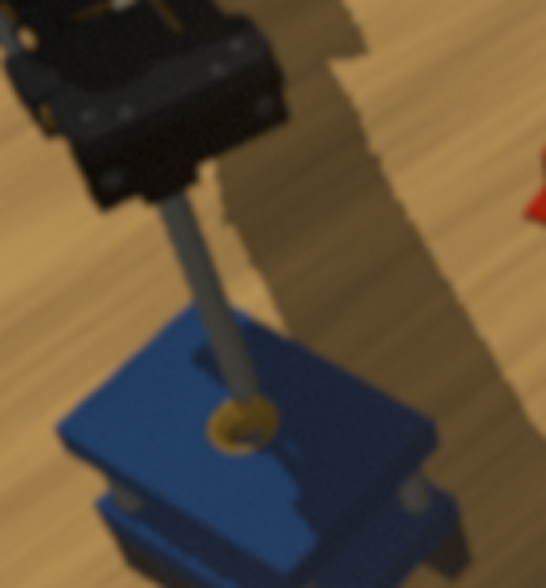

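The tip is at crop (240,395), which matches the prediction, and sits just above the mouth at (243,426). I shift by -4 mm in y and go into the funnel.

```bash
python3 -m creep '[[[0,-0.4,0,0,0,0,0],[0,-0.4,-0.6,0,0,0,0],[0,-0.4,-1.2,0,0,0,0],[0,-0.4,-1.7,0,0,0,0],[0,-0.4,-2.0,0,0,0,0],[0,-0.4,-2.3,0,0,0,0],[0,-0.4,-2.6,0,0,0,0],[0,-0.4,-2.9,0,0,0,0],[0,-0.4,-2.9,0,0,0,0]]]'
```

```text
t: 11.9
tcp_pos: [0.5385, -0.2596, 0.3418]
orientation: [0.761, 0.649, -0.0, -0.0]
ft_force: [0.1, -0.0, -1.0]
gripper_width: 0.0241
grip_force: 29.9
```

```bash
python3 -m creep '[[[0,0,-0.4,0,0,0,0],[0,0,-0.8,0,0,0,0],[0,0,-1.2,0,0,0,0],[0,0,-1.6,0,0,0,0],[0,0,-2,0,0,0,0],[0,0,-2.4,0,0,0,0],[0,0,-2.4,0,0,0,0]]]'
```

```text
t: 12.6
tcp_pos: [0.5384, -0.2596, 0.3176]
orientation: [0.761, 0.649, -0.0, -0.0]
ft_force: [0.1, -0.9, -2.6]
gripper_width: 0.0237
grip_force: 29.9
```

Through the upper bore with almost no side force (tip ≈ 0.086). Continuing to the lower one.

```bash
python3 -m creep '[[[0,0,-0.6,0,0,0,0],[0,0,-1.2,0,0,0,0],[0,0,-1.8,0,0,0,0],[0,0,-2.3,0,0,0,0],[0,0,-2.7,0,0,0,0],[0,0,-3.1,0,0,0,0],[0,0,-3.5,0,0,0,0],[0,0,-3.5,0,0,0,0]]]'
```

```text
t: 13.4
tcp_pos: [0.5384, -0.2596, 0.2826]
orientation: [0.761, 0.649, -0.0, -0.0]
ft_force: [0.3, -0.3, -2.1]
gripper_width: 0.024
grip_force: 29.9
```

Tip is about 0.051, no contact. Down to about 0.020.

```bash
python3 -m creep '[[[0,0,-0.4,0,0,0,0],[0,0,-0.8,0,0,0,0],[0,0,-1.2,0,0,0,0],[0,0,-1.7,0,0,0,0],[0,0,-2.2,0,0,0,0],[0,0,-2.7,0,0,0,0],[0,0,-3.1,0,0,0,0],[0,0,-3.1,0,0,0,0],[0,0,-3.1,0,0,0,0]]]'
python3 - <<'E'
from h import *
a=cap('scene')
o=np.zeros((420,800,3),'uint8');o[:420,:420]=cv2.resize(a[185:325,110:250],(420,420),interpolation=cv2.INTER_CUBIC);o[:375,425:800]=cv2.resize(a[165:240,225:300],(375,375),interpolation=cv2.INTER_CUBIC);cv2.imwrite('pics/m6.png',o)
t=bot.read_state();print(t['tcp_pos'],t['ft_force'])
E
```

```text
t: 14.3
tcp_pos: [0.5384, -0.2597, 0.252]
orientation: [0.761, 0.649, -0.0, -0.0]
ft_force: [0.3, -1.0, -2.1]
gripper_width: 0.0238
grip_force: 29.9
[ 0.53846447 -0.2596809   0.25221642] [-0.71976814 -1.20090811 -2.82907105]
```

View pics/m6.png

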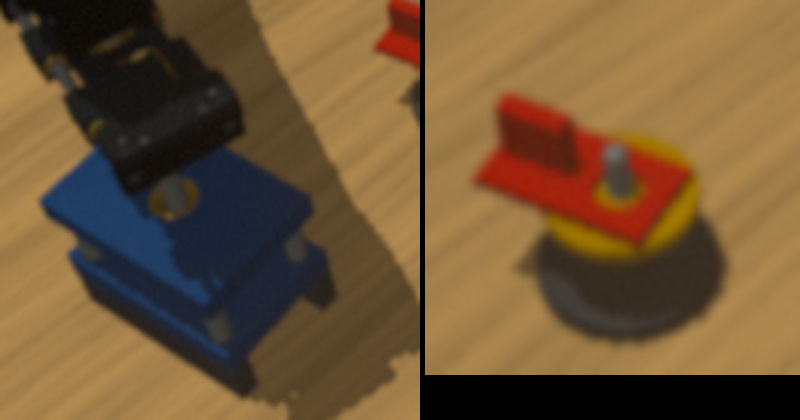

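The rod stands in the upper bushing at (175,195), and the cover is flat on the post at (610,190). The computed tip height is about 0.020 m, with no insertion force felt. Handing in.

```bash
python3 -c "
from bench import bot
print(bot.close_job())"
```

```text
the job is handed in; nothing more can be done
None
```

I hung the cover flat on the post and let it go, and threaded the rod through both bushings, still gripped with its tip about 20 mm above the bench; the job is handed in, but no verdict came back, and the tip height is computed from the gripper position because the tip itself was not visible.

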